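# Gauge a specimen, then slide it to its lens notch and hold

## Task

Press the reader's drop gauge down to its stop by the knob on top, so that its sprung foot reads the height of the specimen lying in the slide, and let the gauge rise fully again before the slide is moved. Then pinch the slide's upright handle and draw the slide to the left along its rail until its ball clicks into the proper notch: a tall (24 mm) specimen stops at the first notch, under the high lens; a low (14 mm) one goes on to the second notch, under the low lens, and no specimen may strike a lens. The slide is sprung and runs home when let go, so finish while still gripping the handle with the ball at rest in that notch; leave the waiting specimen in its seat and the things on the bench where they are.

Things in the scene. Friction and masses are not known exactly. Their poses are not given: they have to be found in the camera images.
- reader: white specimen reader on a base plate 165 x 285 x 16 mm, fixed to the bench. Origin: centre of its underside; x to its back, y to its left along the rail, z up. At its right end (x 0, y -80 mm) stands the drop gauge with a round dial; left of it a white housing, 185 mm high, its front 28 mm before the origin, carries two lens tubes that point down at the slide's path
- slide (a joint): travel of the aluminium slide along the rail, m: 0 at home (pocket under the gauge), grows to the left (reader +y) to 0.152. First notch (high lens) at 0.080, second (low lens) at 0.140. A spring pulls it home with about 6 N; within 4.5 mm of a notch the ball draws it in with about 4 N (pull drops to 2 N before it, 10 N after), but cannot hold it alone
- slide_handle (a point): where to pinch the slide's upright black handle, 66 mm above the bench, 112 mm in front (reader -x) of the pocket centre. Handle 14 mm thick along the rail (reader y), 28 mm deep (x), top 84 mm and foot 36 mm above the bench. Moves with the slide; its axes are the reader's
- slide_pocket (a point): centre of the floor of the slide's round specimen pocket (31.5 mm bore, 8 mm deep), 36 mm above the bench
- spare_seat (a point): centre of the floor of the fixed seat for the waiting specimen (same bore and depth) at the reader's front left corner
- notch_high (a point): mouth of the first V notch (9 mm wide) in the steel strip in front of the rail; the ball is in it when the slide joint is 0.080
- notch_low (a point): mouth of the second V notch in the strip; the ball is in it when the slide joint is 0.140
- gauge_knob (a point): centre of the top of the gauge's black press knob, 30 mm across, 200 mm above the bench when up; moves with the gauge
- gauge (a joint): how far the gauge head is pressed down, m: 0 up, 0.032 at its lower stop; a spring lifts it again. Pressing takes about 2 N at the top and 6 N at the stop, foot included
- foot (a joint): reading of the gauge's sprung foot, m: how far it is pushed up in the head. At the lower stop it equals the specimen's height (about 0.014 or 0.024). The dial's pointer turns 0.2 rad clockwise for every mm, from straight up
- lens_high: high lens tube, its tip 72 mm above the bench; origin at the centre of the tip
- lens_low: low lens tube, its tip 56 mm above the bench; origin at the centre of the tip. A tall specimen in the slide (top 60 mm up) would strike it
- puck_tall: tall specimen: black resin puck, 30 mm across, 24 mm high, small steel piece in its top; origin at the centre of its underside. It lies either in the slide's pocket or in the waiting seat
- puck_low: low specimen: black resin puck, 30 mm across, 14 mm high; origin at the centre of its underside. It lies in the other of the two places
- label_box: small carton 45 x 62 x 30 mm, bystander; origin under its centre
- grease_tin: flat round tin, 54 mm across, 24 mm high, bystander; origin under its centre
- marker: marker pen 135 mm long, lying, bystander; origin under its centre
- bench_timer: round mechanical timer, 66 mm across, 44 mm high, bystander; origin under its centre

How it is judged:
On the way, in this order (a step that is already met when the one before it is completed fails the run):
1. the gauge is pressed to within 2 mm of its lower stop, its foot on the specimen and reading, the slide at home (value of joint gauge above 0.03 m and value of joint slide below 0.004 m and value of joint foot above 0.009 m), for 0.2 s.
2. the gauge has risen again, to within 4 mm of its top (value of joint gauge below 0.004 m and value of joint slide below 0.01 m), for 0.1 s.
At the end, for the whole second after the job is handed in: The fingers grip the slide (over 3 N) and it stands still within 2 mm of its notch: joint slide 0.080 with the tall specimen in the pocket, 0.140 with the low one. Each specimen sits in its own place (within 4 mm of the pocket's or seat's floor centre) and the gauge is up (joint gauge under 0.004) (contact force between the fingers and slide above 3 N and velocity of joint slide between -0.01 and 0.01 m/s and value of joint gauge below 0.004 m and ((distance between puck_tall and slide_pocket below 0.004 m and distance between puck_low and spare_seat below 0.004 m and value of joint slide between 0.078 and 0.082 m) or (distance between puck_low and slide_pocket below 0.004 m and distance between puck_tall and spare_seat below 0.004 m and value of joint slide between 0.138 and 0.142 m))); the arm keeps its last pose, push and grip.
It fails at once if the slide is moved more than 10 mm from home while the gauge is more than 10 mm down (value of joint each of slide, gauge above 0.01 m).
It fails at once if a specimen strikes a lens (over 0.5 N) (contact force between any of puck_tall, puck_low and lens_low above 0.5 N or contact force between any of puck_tall, puck_low and lens_high above 0.5 N).
It fails at once if a bystander is moved more than 20 mm (distance of any of label_box, grease_tin, marker, bench_timer from where it was at the start of the episode above 0.02 m).
It also fails if it takes over 56 s, if anything falls off the work surface, if the arm or the gripper's body presses on something with over 40 N, if the wrist force passes 120 N, or if a joint passes its speed limit or range.

## Robot

A 6-joint arm with a two-finger parallel gripper is mounted at the origin on a cart in front of the work surface, level with it; the furniture and walls round the work are solid. World frame = base frame: x ahead of the robot, y to its left, z up, the work surface at z = 0. Lengths are in m, angles in rad, forces in N, time in s.
With the tool pointing down it reaches from about 0.375 to 0.9 m from the base axis. Payload 3.1 kg.
Tool frame: the origin (TCP) lies midway between the tips of the shut fingers; the grasp point (between the pads) lies 19 mm behind it; z points along the fingers, y is the line along which they close (so a half turn about z gives the same grasp; the last joint's range is limited). The gripper opens to 85 mm and grips with 20 to 120 N. Pads are 22 mm wide; open, the fingers measure 114 mm over their backs; the gripper's body (76 mm by 85 mm) begins 54 mm behind the grasp point. The pads swing forward as they close: fully open they stand 13 mm farther back than shut.
Start: joints at [-1.456, 0.527, 1.433, -0, 1.181, -0.178], TCP at [0.181, -0.598, 0.231] pointing down, gripper open.
Joint ranges: [-3.08, 3.08], [-0.75, 2.2], [0.22, 2.44], [-1.43, 4.57], [0, 2.65], [-2.85, 2.85]. Speed limits (rad/s): [2.79, 2.79, 3.14, 3.14, 3.14, 3.14].

## Interface

Orientations are given as a unit quaternion [x, y, z, w].
In Python, from workcell import * gives the robot as it stands.
- The arm moves only by the shell command python3 -m handwheel 'ROWS' [OPENING] [FORCE]. ROWS is a JSON object of lists of equal length, an entry for each row: "xyz": the shift along the world's x, y, z in m, a list of three; "twist": the turn, a rotation vector about the world's x, y, z in rad, a list of three. A call has 1 to 10 rows; each row is the pose to reach, as a shift and turn from the pose commanded when the call began; what a row does not reach only later rows make up. A row lasts 1/8 s, in which the tool goes at most 62.5 mm and 10.7 degrees, less where a joint would pass 70% of its speed; a pose out of reach is approached as far as the arm can. A call with a gripper value outside its range is refused whole. OPENING is the finger opening in m, from 0 to 0.0854, set as the call begins (- or left out, the last holds). The fingers move at their own pace and stop on an object; FORCE is the grip in N (left out, the last holds). Time passes only in rows, so rows that repeat a pose let the fingers close. It gives the time, the measured TCP pose, the force, the opening and the grip force at its end, in the units of the state.
- read_state(): the state, without advancing time (a new reading comes with each control period).
- grab_frame(name): name is "side" or "top"; returns the picture (384x512x3 uint8, red, green, blue); there is no depth.
- camera_model(name): a dict with "K" (3x3 intrinsics, pixels), "world_from_camera" (4x4, takes a point from camera to world coordinates). Camera axes: x right, y up, looking along -z (the intrinsics and any distortion apply to the point x, -y, -z); pixel columns grow to the right and rows downward; lengths in m; the calibration is good to about 2 mm. A picture is of the moment at which its call begins. camera_model takes no time and is no camera call.
- job_done(): hands the job in; it is judged then, once.
The state is a dict: "t": time; "joints": joint angles; "qvel": joint speeds; "joint_efforts": joint torques, N m; "eef_pos": TCP position; "tool_rot": TCP orientation; "ft_force": force on the tool from outside, world axes, zero at the start; "wrist_torque": the same for the moment, N m; "gripper_width": finger opening in m; "gripper_force": force on a finger pad.
Only numpy, scipy, OpenCV 4.12 (cv2) and the standard library are available. Lean on these libraries where they do the work, as an engineer would, in place of code of your own. Each camera call takes 0.05 s, during which the arm holds its last target. There are 200 camera calls.

## Working session

There is one attempt and no reset: what is moved stays moved. The work goes in short steps, Python scripts to look and compute and a shell command to move; the robot and the scene stay as the last step left them, time stands still between calls to the robot, and variables do not carry over. Pictures are saved under pics/ and viewed, at most 10 in all, crops included, and the job is handed in when it is done.

```bash
mkdir -p pics; ls
python3 - <<'E'
from workcell import *
import cv2,numpy as np
for n in("top","side"):
    f=grab_frame(n); cv2.imwrite(f"pics/{n}0.png",f[:,:,::-1]); np.save(f"pics/{n}0.npy",f)
    c=camera_model(n); print(n,{k:np.round(v,4).tolist() if not isinstance(v,str) else v for k,v in c.items()})
s=read_state(); print(s)
E
```

```text
pics
top {'K': [[442.4151, 0.0, 248.2462], [0.0, 442.4151, 191.443], [0.0, 0.0, 1.0]], 'world_from_camera': [[-0.0143, 0.9885, -0.1505, 0.2197], [-0.9999, -0.0143, 0.0014, 0.0654], [-0.0008, 0.1505, 0.9886, 1.5383], [0.0, 0.0, 0.0, 1.0]]}
side {'K': [[476.51, 0.0, 245.7364], [0.0, 476.51, 191.505], [0.0, 0.0, 1.0]], 'world_from_camera': [[0.9491, 0.1704, -0.2648, 0.0721], [-0.3147, 0.4849, -0.816, -1.0755], [-0.0107, 0.8578, 0.5138, 0.8478], [0.0, 0.0, 0.0, 1.0]]}
{'t': 0.1, 'joints': array([-1.45550867e+00,  5.28390449e-01,  1.43376837e+00,  5.76760049e-06,
        1.18141815e+00, -1.78470896e-01]), 'qvel': array([ 7.21081173e-04, -3.00848519e-03, -3.52724739e-03,  1.18415242e-04,
        2.07796746e-05, -1.14047360e-03]), 'joint_efforts': array([ 3.90142286e-04, -4.43304813e+01, -1.78586447e+01, -2.60520328e-04,
        3.87824679e-03, -5.88476734e-08]), 'eef_pos': array([ 0.18094161, -0.5975609 ,  0.23042273]), 'tool_rot': array([ 9.89232291e-01,  1.46350573e-01,  3.40042927e-05, -9.91582315e-04]), 'ft_force': array([ 1.51881674, -0.08162026, -0.37833413]), 'wrist_torque': array([-0.0020685 , -0.05302054,  0.01305323]), 'gripper_force': 0.0, 'gripper_width': 0.08525777896797179}
```

View pics/top0.png

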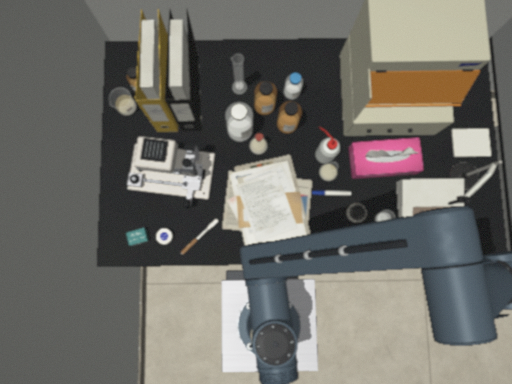

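View pics/side0.png

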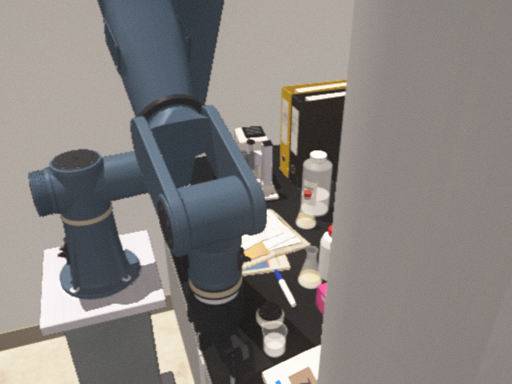

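Top view: the reader is at about (170,168), the gauge at its right end near (195,160), and the housing top at (155,150). The binders are behind it. In front are the box (137,237), tin (164,236) and a brush or pen (200,236). In the side view the arm partly hides the reader.

Run:
```python
import cv2
a=cv2.imread("pics/top0.png")[125:215,115:225]; a=cv2.resize(a,None,fx=5,fy=5,interpolation=cv2.INTER_CUBIC)
cv2.imwrite("pics/c1.png",cv2.convertScaleAbs(a,alpha=1.3))
b=cv2.imread("pics/side0.png")[110:220,205:315]; b=cv2.resize(b,None,fx=5,fy=5,interpolation=cv2.INTER_CUBIC)
cv2.imwrite("pics/c2.png",b)
```

```text
(no output)
```

View pics/c1.png

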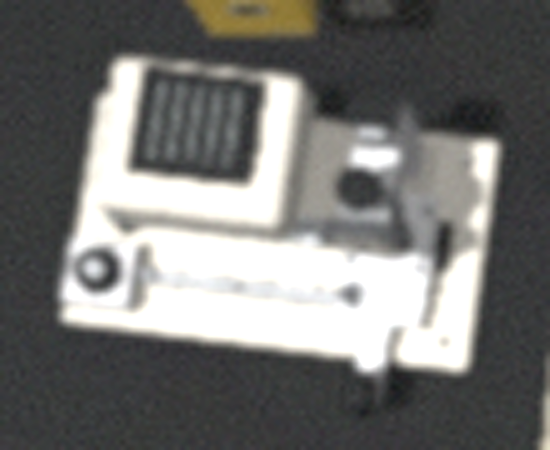

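View pics/c2.png

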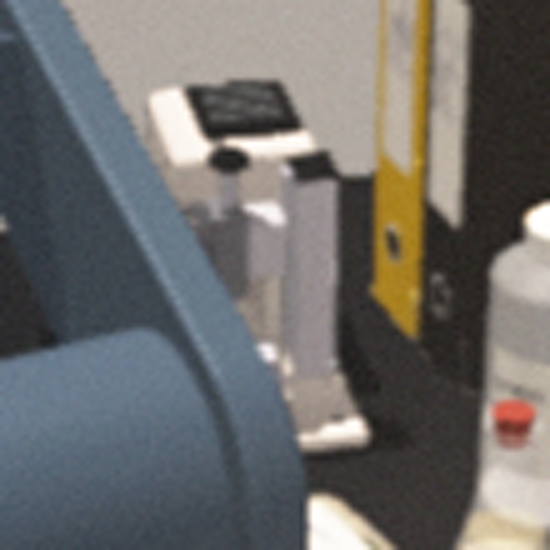

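The crop shows the base's front-left corner at (62,322), front-right at (470,370) and back-right at (498,140). The knob is at (360,187) in the top crop and (230,157) in the side crop. The waiting puck is at (97,268) and the handle near (372,385).

```bash
cat > h.py <<'E'
from workcell import *
import numpy as np
def ray(n,uv):
    c=camera_model(n);K=np.array(c["K"]);T=np.array(c["world_from_camera"])
    d=np.linalg.solve(K,[uv[0],uv[1],1.]); d=T[:3,:3]@(d*[1,-1,-1]); return T[:3,3],d/np.linalg.norm(d)
def plane(n,uv,z):
    o,d=ray(n,uv); return o+d*(z-o[2])/d[2]
def two(a,b):
    (o,d),(p,e)=ray("top",a),ray("side",b)
    s=np.linalg.lstsq(np.c_[d,-e],p-o,rcond=None)[0]; A=o+d*s[0];B=p+e*s[1]; return (A+B)/2,np.linalg.norm(A-B)
def proj(n,P):
    c=camera_model(n);K=np.array(c["K"]);T=np.array(c["world_from_camera"])
    q=T[:3,:3].T@(np.array(P)-T[:3,3]);q=K@(q*[1,-1,-1]);return q[:2]/q[2]
E
python3 - <<'E'
from h import *
np.set_printoptions(precision=4,suppress=True)
f=lambda x,y:(115+(x+.5)/5-.5,125+(y+.5)/5-.5)
g=lambda x,y:(205+(x+.5)/5-.5,110+(y+.5)/5-.5)
FL,FR,BR=[plane("top",f(*p),.016) for p in((62,322),(470,370),(498,140))]
print(FL,FR,BR,np.linalg.norm(FL-FR),np.linalg.norm(FR-BR))
d1=FL-FR; d2=BR-FR
print("yaw",np.arctan2(-d1[0],d1[1]),np.arctan2(d2[1],d2[0]))
k=plane("top",f(360,187),.2); print("knob",k,two(f(360,187),g(230,157)))
yaw=np.arctan2(-d1[0],d1[1]); R=np.array([[np.cos(yaw),-np.sin(yaw)],[np.sin(yaw),np.cos(yaw)]])
c=(FL[:2]+BR[:2])/2; print("centre",c,"knob local",R.T@(k[:2]-c))
sp=plane("top",f(97,268),.055);print("puck local",R.T@(sp[:2]-c), R.T@(plane("top",f(97,268),.042)[:2]-c))
hp=plane("top",f(372,362),.084); print("handle local",R.T@(hp[:2]-c))
print("pocket",c+R@[0,-.08],"handle",c+R@[-.112,-.08])
for P in(c+R@[0,-.08],c+R@[-.112,-.08]): 
  u=proj("top",[*P,.084 if 1 else 0]);print((u-[115,125])*5+2)
E
```

```text
[0.4661 0.4856 0.016 ] [0.4283 0.2013 0.016 ] [0.5918 0.1814 0.016 ] 0.28679244878521754 0.16468824465988668
yaw -0.13237406299960117 -0.12107444025970042
knob [0.5182 0.2528 0.2   ] (array([0.5203, 0.2528, 0.1975]), np.float64(0.00295184054635767))
centre [0.5289 0.3335] knob local [ 0.     -0.0814]
puck local [-0.0475  0.1132] [-0.0456  0.1169]
handle local [-0.0931 -0.0863]
pocket [0.5184 0.2542] handle [0.4074 0.269 ]
[381.8879 224.2442]
[358.7104 388.9331]
```

```bash
python3 -m handwheel '{"xyz":[[0,0,0.02],[0.02,0.02,0.05],[0.045,0.05,0.08],[0.07,0.09,0.09],[0.1,0.13,0.09],[0.13,0.17,0.09],[0.16,0.21,0.09],[0.18,0.26,0.09],[0.20,0.31,0.09],[0.22,0.35,0.09]],"twist":[[0,0,0],[0,0,-0.02],[0,0,-0.04],[0,0,-0.06],[0,0,-0.08],[0,0,-0.1],[0,0,-0.13],[0,0,-0.16],[0,0,-0.18],[0,0,-0.2]]}' 0 60
```

```text
t: 1.35
eef_pos: [0.4011, -0.2459, 0.321]
tool_rot: [0.999, 0.047, -0.0, -0.0]
ft_force: [0.8, -0.7, 0.4]
gripper_width: 0.0004
gripper_force: 0.0
```

```bash
python3 -m handwheel '{"xyz":[[0.0,0.05,0],[0.01,0.1,0],[0.015,0.15,0],[0.02,0.2,0],[0.03,0.25,0],[0.04,0.30,0],[0.06,0.35,0],[0.08,0.40,0],[0.1,0.45,0],[0.115,0.49,0]],"twist":[[0,0,-0.02],[0,0,-0.04],[0,0,-0.06],[0,0,-0.08],[0,0,-0.1],[0,0,-0.12],[0,0,-0.15],[0,0,-0.18],[0,0,-0.2],[0,0,-0.22]]}'; python3 -c "
from workcell import *
s=read_state();print(s['tool_rot'],s['joints'],s['eef_pos'],s['ft_force'])"
```

```text
t: 2.6
eef_pos: [0.5162, 0.2439, 0.3208]
tool_rot: [0.998, -0.063, -0.0, 0.0]
ft_force: [-0.5, -0.2, 0.1]
gripper_width: -0.0002
gripper_force: 0.0
[ 9.98026983e-01 -6.27855303e-02 -3.25681014e-04  1.11761773e-04] [ 2.45673230e-01  3.62314971e-01  1.45589935e+00 -1.56726649e-05
  1.32406681e+00  1.94212710e+00] [0.5162242  0.24386851 0.32077311] [-0.49923411 -0.15493717  0.11132678]
```

Run:
```python
from h import *; import cv2
b=grab_frame("side"); t=grab_frame("top")
B=cv2.resize(b[80:230,200:330,::-1],None,fx=4,fy=4,interpolation=cv2.INTER_CUBIC)
A=cv2.resize(t[125:225,115:185+25,::-1],None,fx=4,fy=4,interpolation=cv2.INTER_CUBIC)
o=np.zeros((600,780,3),np.uint8); o[:600,:520]=B; A=cv2.resize(A,(260,274)); o[:274,520:]=A
cv2.imwrite("pics/d1.png",o)
f=lambda P:(proj("side",P)-[200,80])*4+1.5
print("knob",f([.5185,.2535,.2]),"tip",f(read_state()['eef_pos']))
```

```text
knob [199.741754   243.01756773] tip [200.05486456 104.51519672]
```

View pics/d1.png

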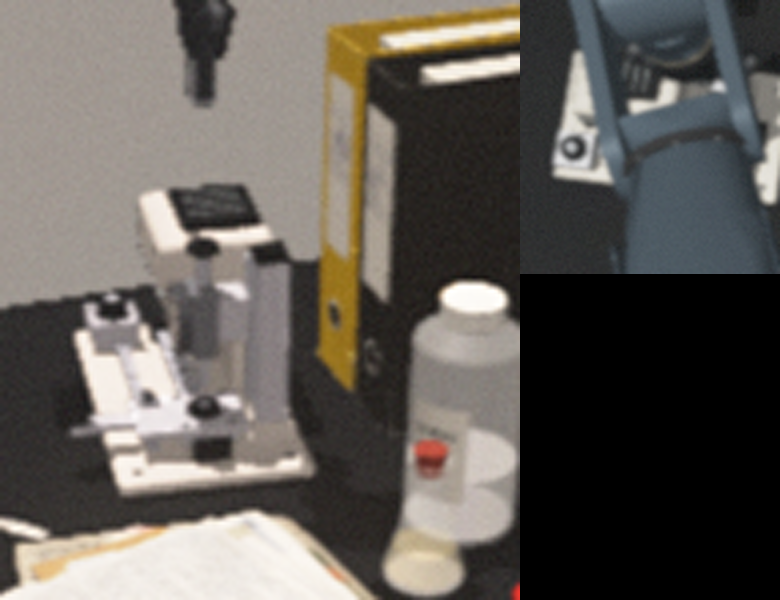

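Clear side view: the closed fingers at (200,100) hang above the knob at (204,245). The pocket puck is at (205,405) and the waiting puck at (110,305). The knob is free to be pressed.

```bash
python3 -m handwheel '{"xyz":[[0.003,0.009,-0.03],[0.003,0.009,-0.07],[0.003,0.009,-0.10],[0.003,0.009,-0.11],[0.003,0.009,-0.118],[0.003,0.009,-0.125],[0.003,0.009,-0.13],[0.003,0.009,-0.135],[0.003,0.009,-0.14],[0.003,0.009,-0.14]],"twist":[[0,0,0],[0,0,0],[0,0,0],[0,0,0],[0,0,0],[0,0,0],[0,0,0],[0,0,0],[0,0,0],[0,0,0]]}'
```

```text
t: 3.95
eef_pos: [0.5197, 0.2508, 0.1815]
tool_rot: [0.998, -0.063, 0.001, -0.0]
ft_force: [0.4, -1.3, 3.0]
gripper_width: -0.0001
gripper_force: 1.9
```

```bash
python3 -m handwheel '{"xyz":[[0,0,-0.004],[0,0,-0.008],[0,0,-0.011],[0,0,-0.013],[0,0,-0.013],[0,0,-0.013]],"twist":[[0,0,0],[0,0,0],[0,0,0],[0,0,0],[0,0,0],[0,0,0]]}'
```

```text
t: 4.7
eef_pos: [0.5197, 0.2508, 0.169]
tool_rot: [0.998, -0.063, 0.001, -0.0]
ft_force: [1.0, -1.5, 5.3]
gripper_width: 0.0001
gripper_force: 2.5
```

```bash
python3 -m handwheel '{"xyz":[[0,0,-0.001],[0,0,-0.002],[0,0,-0.003],[0,0,-0.003],[0,0,-0.003]],"twist":[[0,0,0],[0,0,0],[0,0,0],[0,0,0],[0,0,0]]}'
python3 - <<'E'
from h import *; import cv2
b=grab_frame("side")
B=cv2.resize(b[125:205,210:285,::-1],None,fx=7,fy=7,interpolation=cv2.INTER_CUBIC)
cv2.imwrite("pics/d2.png",B); np.save("pics/side_pressed.npy",b)
E
```

```text
t: 5.32
eef_pos: [0.5198, 0.2508, 0.168]
tool_rot: [0.998, -0.063, 0.001, -0.0]
ft_force: [-2.9, -2.9, 16.0]
gripper_width: -0.0
gripper_force: 7.8
```

View pics/d2.png

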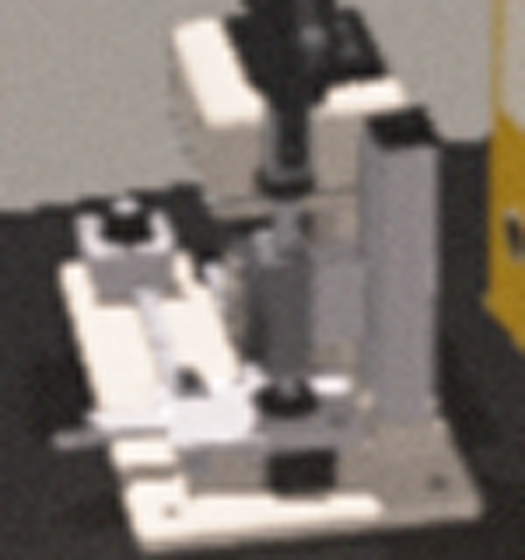

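The side view shows the gauge fully down, with 16 N at TCP z 0.168 and the knob at (287,180). The foot stands on the pocket puck at (287,395). The dial is not readable from here, so I'll find the puck height by measurement after releasing.

```bash
python3 -m handwheel '{"xyz":[[0,0,0],[0,0,0.01],[0,0,0.02],[0,0,0.03],[0,0,0.045],[0,0,0.07],[0,0,0.1],[0,0,0.12],[0,0,0.12]],"twist":[[0,0,0],[0,0,0],[0,0,0],[0,0,0],[0,0,0],[0,0,0],[0,0,0],[0,0,0],[0,0,0]]}'
python3 - <<'E'
from h import *; import cv2
np.set_printoptions(precision=1,suppress=True,linewidth=200)
b=np.mean([grab_frame("side").astype(float) for _ in range(8)],0); np.save("pics/s2.npy",b)
g=b.mean(2)
yaw=-.13;R=np.array([[np.cos(yaw),-np.sin(yaw)],[np.sin(yaw),np.cos(yaw)]]);c=np.array([.529,.3335])
t=np.linspace(0,2*np.pi,73)
def ell(P,z,r=.015): return np.array([proj("side",[P[0]+r*np.cos(a),P[1]+r*np.sin(a),z]) for a in t])
P=c+R@[0,-.08]
for z in(.036+.024,.036+.014,.044):
    e=ell(P,z); print("pocket z",z,"rows",e[:,1].min(),e[:,1].max(),"cols",e[:,0].min(),e[:,0].max())
print("knob up", proj("side",[*P,.2]))
print("pocket"); print(np.arange(243,260));
for r in range(172,192): print(r,g[r,243:260].astype(int))
print("wait",np.arange(217,238))
for r in range(150,166): print(r,g[r,217:238].astype(int))
E
```

```text
t: 6.5
eef_pos: [0.5195, 0.2513, 0.2871]
tool_rot: [0.998, -0.063, 0.001, -0.001]
ft_force: [1.1, -0.2, -0.4]
gripper_width: 0.0
gripper_force: 0.0
pocket z 0.06 rows 176.00724576276767 180.3626547625083 cols 245.36257212956954 254.2501265605507
pocket z 0.049999999999999996 rows 178.56994058982573 182.95255187020757 cols 245.395346348618 254.2546035274763
pocket z 0.044 rows 180.0997982316404 184.49852273446604 cols 245.4149108857372 254.25727604070943
knob up [249.5 140.3]
pocket
[243 244 245 246 247 248 249 250 251 252 253 254 255 256 257 258 259]
172 [194 153 100  91 100 105 108 117 121 123 126 126 120 115 116 129 139]
173 [190 163 120 107 108 111 111 119 121 123 123 125 122 115 117 129 137]
174 [190 187 151 116 111 111 110 116 119 122 123 124 123 119 118 128 136]
175 [200 198 161 119 109 108 108 116 122 122 122 124 123 122 121 129 136]
176 [216 212 178 127 107 105 107 113 120 122 123 124 123 120 122 129 132]
177 [218 199 195 157 110  99 109 116 122 125 124 117 108 113 118 124 124]
178 [221 194 208 197 151 121 111 111 112 113 115 120 130 145 154 155 143]
179 [207 193 222 225 187 
[... 1767 characters left out ...]
7 142 201 182 109  47  33  31  32  32  34  81 165 199 143  70  45  47]
159 [ 48  47  45  61 131 205 211 164 110  86  69  59  75  96 134 198 216 158  79  45  45]
160 [ 49  47  44  56 113 182 217 214 186 165 136 113 144 174 188 200 192 148 106  80  55]
161 [ 45  46  50  63 102 151 183 189 174 163 150 135 139 149 153 152 145 148 174 156  92]
162 [ 47  69 116 143 155 150 144 144 141 137 138 136 132 130 130 129 127 156 212 206 127]
163 [ 51 110 203 232 226 180 138 130 131 131 132 132 132 131 130 130 130 158 221 228 151]
164 [ 50 120 217 240 236 192 143 131 132 131 132 131 128 129 129 128 128 152 213 227 166]
165 [ 47 107 205 238 238 213 162 133 132 133 131 128 132 131 131 131 127 131 171 217 205]
```

The pocket puck's top centre (steel glint) is at row 180.6, about 6 mm above the rim at row 182.3, so it is the low specimen. The waiting puck stands about 13–16 mm out of its seat, so it is the tall one. The target is therefore the second notch (0.140). Next I go to the handle.

```bash
python3 -m handwheel '{"xyz":[[-0.04,0.006,0],[-0.08,0.012,0],[-0.112,0.018,0],[-0.112,0.018,-0.05],[-0.112,0.018,-0.1],[-0.112,0.018,-0.14],[-0.112,0.018,-0.17],[-0.112,0.018,-0.18],[-0.112,0.018,-0.18]],"twist":[[0,0,0],[0,0,0],[0,0,0],[0,0,0],[0,0,0],[0,0,0],[0,0,0],[0,0,0],[0,0,0]]}' 0.075 40
python3 - <<'E'
from h import *; import cv2
b=grab_frame("side"); t=grab_frame("top")
o=np.zeros((560,700,3),np.uint8)
o[:,:420]=cv2.resize(b[120:200,200:260,::-1],(420,560),interpolation=cv2.INTER_CUBIC)
A=cv2.resize(t[150:220,150:220,::-1],(280,280),interpolation=cv2.INTER_CUBIC); o[:280,420:]=A
cv2.imwrite("pics/e1.png",cv2.convertScaleAbs(o,alpha=1.5))
f=lambda P:(proj("side",P)-[200,120])*7+3
print("handle top/foot",f([.4075,.269,.084]),f([.4075,.269,.036]))
E
```

```text
t: 8.02
eef_pos: [0.4071, 0.2688, 0.1051]
tool_rot: [0.998, -0.063, -0.0, 0.0]
ft_force: [0.0, 0.7, 0.4]
gripper_width: 0.0751
gripper_force: 0.0
handle top/foot [118.88003367 389.750868  ] [123.09105711 477.17413377]
```

View pics/e1.png

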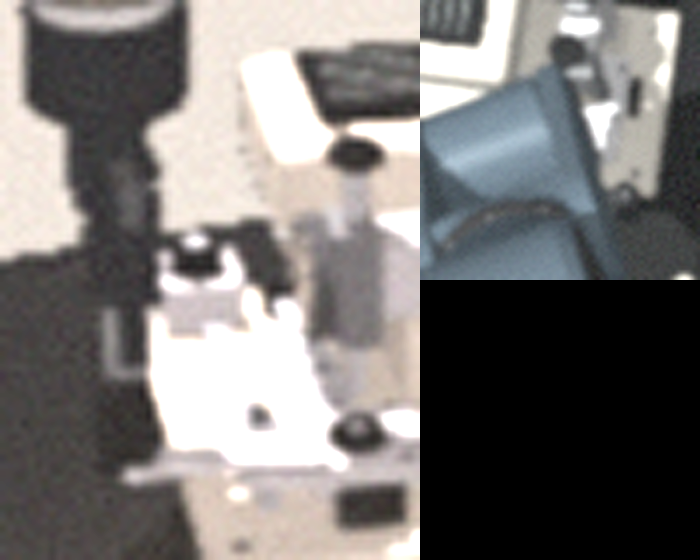

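The side crop shows the handle's foot and arm end at (125,475), matching the prediction of (123,477). The fingers are above it with tips near (115,370). I'll descend and grip.

```bash
python3 -m handwheel '{"xyz":[[0,0,-0.015],[0,0,-0.03],[0,0,-0.045],[0,0,-0.056],[0,0,-0.056]],"twist":[[0,0,0],[0,0,0],[0,0,0],[0,0,0],[0,0,0]]}'; python3 -m handwheel '{"xyz":[[0,0,0],[0,0,0],[0,0,0],[0,0,0],[0,0,0],[0,0,0]],"twist":[[0,0,0],[0,0,0],[0,0,0],[0,0,0],[0,0,0],[0,0,0]]}' 0 50
```

```text
t: 8.75
eef_pos: [0.4064, 0.2686, 0.0483]
tool_rot: [0.998, -0.063, -0.001, 0.0]
ft_force: [0.1, -0.7, 0.6]
gripper_width: 0.0749
gripper_force: 0.0
t: 9.5
eef_pos: [0.4073, 0.2694, 0.0497]
tool_rot: [0.998, -0.064, 0.0, -0.001]
ft_force: [-1.7, 5.0, 5.3]
gripper_width: 0.0136
gripper_force: 49.5
```

```bash
python3 -m handwheel '{"xyz":[[0.001,0.005,0],[0.0015,0.012,0],[0.0025,0.02,0],[0.004,0.03,0],[0.005,0.04,0],[0.0065,0.05,0],[0.0065,0.05,0]],"twist":[[0,0,0],[0,0,0],[0,0,0],[0,0,0],[0,0,0],[0,0,0],[0,0,0]]}'
python3 - <<'E'
from h import *; import cv2
b=np.mean([grab_frame("side").astype(float) for _ in range(4)],0).astype(np.uint8)
cv2.imwrite("pics/g1.png",cv2.resize(b[130:200,200:270,::-1],(560,560),interpolation=cv2.INTER_CUBIC))
yaw=-.13;R=np.array([[np.cos(yaw),-np.sin(yaw)],[np.sin(yaw),np.cos(yaw)]]);c=np.array([.529,.3335])
P=c+R@[0,-.08+.049]
for z in(.06,.05,.044): print(z,(proj("side",[*P,z])-[200,130])*8+3.5)
E
```

```text
t: 10.38
eef_pos: [0.414, 0.3177, 0.0497]
tool_rot: [0.998, -0.063, 0.0, 0.001]
ft_force: [0.2, -5.5, 7.1]
gripper_width: 0.0133
gripper_force: 50.2
0.06 [379.71733492 334.56656231]
0.05 [379.93169574 354.83025597]
0.044 [380.05967434 366.928172  ]
```

View pics/g1.png

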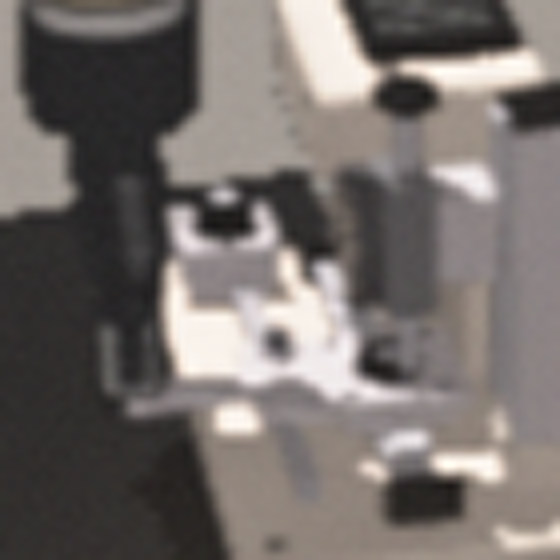

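The slide has moved about 49 mm, and the puck shows at about (380,355) in front of the foot. I'll check its outline numerically against the height prediction.

Run:
```python
from h import *
b=np.mean([grab_frame("side").astype(float) for _ in range(6)],0);g=b.mean(2)
np.set_printoptions(linewidth=200)
print(np.arange(240,260))
for r in range(166,182): print(r,g[r,240:260].astype(int))
yaw=-.13;R=np.array([[np.cos(yaw),-np.sin(yaw)],[np.sin(yaw),np.cos(yaw)]]);c=np.array([.529,.3335]);P=c+R@[0,-.031]
t=np.linspace(0,6.28,60)
for z in(.06,.05,.044):
  e=np.array([proj("side",[P[0]+.015*np.cos(a),P[1]+.015*np.sin(a),z]) for a in t]);print(z,e.min(0),e.max(0))
```

```text
[240 241 242 243 244 245 246 247 248 249 250 251 252 253 254 255 256 257 258 259]
166 [197 209 184 122  77  56  53  59  74  82  80  82  81  84  94 110 116 120 134 143]
167 [205 209 181 117  70  58  62  63  76  82  81  82  82  82  93 109 116 122 136 143]
168 [221 224 212 150  90  83  97  97  88  82  81  82  81  85  97 108 117 123 135 146]
169 [223 206 208 162 117 108 120 131 112  95  94  92  96 101 107 113 115 122 136 144]
170 [234 204 202 174 132 115 118 123 117 116 118 118 115 114 120 121 117 120 137 144]
171 [235 211 212 209 164 121 112 112 108 111 122 119 102 105 118 124 117 120 135 141]
172 [225 198 223 232 182 116  84  76  77  87 114 121 114 116 123 124 119 120 133 140]
173 [226 208 230 235 183  98  60  77  88  99 118 122 118 123 125 126 121 122 135 141]
174 [238 234 237 232 161  71  51  84  96 104 119 121 106 115 125 127 124 122 134 140]
175 [242 239 236 216 137  56  36  50  57  74 106 113 105 115 124 126 124 124 134 140]
176 [244 239 235 218 151  74  41  33  33  50  77  85  97 116 123 123 122 125 133 138]
177 [243 240 237 233 205 158 122  85  63  64  77  88 109 120 117 111 116 123 127 129]
178 [232 240 235 229 225 227 220 185 156 152 148 141 131 134 124 111 114 124 127 127]
179 [179 214 203 178 188 219 230 221 216 214 204 187 162 162 167 156 147 140 134 128]
180 [133 152 153 160 171 178 177 171 167 164 161 154 143 146 147 145 141 136 134 131]
181 [134 134 135 143 145 142 139 135 134 132 134 134 134 134 137 135 134 131 131 131]
0.06 [242.69892569 169.33135546] [251.36065749 173.46971061]
0.05 [242.73917675 171.85109668] [251.37399567 176.01598447]
0.044 [242.76320756 173.35550098] [251.38195889 177.53611241]
```

Run:
```python
import cv2,numpy as np
b=np.load("pics/s2.npy").astype(np.uint8)
a=cv2.resize(b[145:170,212:247,::-1],None,fx=11,fy=11,interpolation=cv2.INTER_CUBIC)
c=cv2.resize(b[168:193,232:267,::-1],None,fx=11,fy=11,interpolation=cv2.INTER_CUBIC)
cv2.imwrite("pics/g2.png",np.hstack([a,c]))
```

```text
(no output)
```

View pics/g2.png

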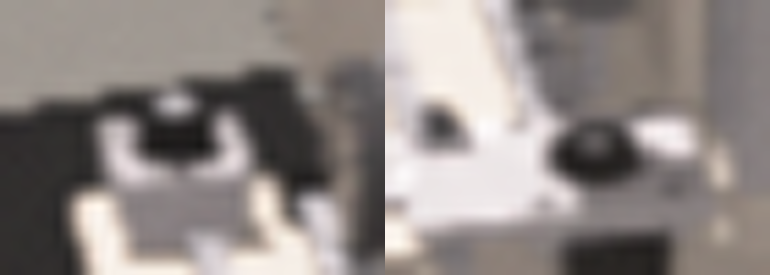

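The puck outline starts at row 172, matching the low puck's 171.9 rather than the tall puck's 169.3. The crop also shows the tall puck with its proud steel piece in the seat at (175,130), and the low puck in the pocket at (595,150). I'll carry on to the second notch.

```bash
python3 -m handwheel '{"xyz":[[0.0015,0.012,0],[0.003,0.022,0],[0.0045,0.032,0],[0.006,0.044,0],[0.0075,0.056,0],[0.009,0.068,0],[0.0105,0.08,0],[0.011,0.086,0],[0.011,0.086,0],[0.011,0.086,0]],"twist":[[0,0,0],[0,0,0],[0,0,0],[0,0,0],[0,0,0],[0,0,0],[0,0,0],[0,0,0],[0,0,0],[0,0,0]]}'; for i in 1 2 3; do python3 -m handwheel '{"xyz":[[0.0002,0.001,0],[0.0002,0.001,0]],"twist":[[0,0,0],[0,0,0]]}'; python3 -c "
from h import *
s=read_state();d=s['eef_pos'][:2]-[.4073,.2694];print('disp',d@[.1296,.9916],'F',s['ft_force'][:2]@[.1296,.9916])"; done
```

```text
t: 12.12
eef_pos: [0.4259, 0.4031, 0.0498]
tool_rot: [0.998, -0.063, 0.001, 0.001]
ft_force: [2.4, -5.0, 6.0]
gripper_width: 0.0133
gripper_force: 50.1
t: 12.38
eef_pos: [0.426, 0.4038, 0.0498]
tool_rot: [0.998, -0.063, 0.001, 0.001]
ft_force: [2.4, -6.9, 5.7]
gripper_width: 0.013
gripper_force: 50.1
disp 0.13565608780707517 F -6.497311354139157
t: 12.62
eef_pos: [0.4261, 0.4049, 0.0498]
tool_rot: [0.998, -0.063, 0.001, 0.001]
ft_force: [1.3, -7.0, 5.6]
gripper_width: 0.0136
gripper_force: 50.1
disp 0.13675462668517466 F -6.795890085794707
t: 12.88
eef_pos: [0.4263, 0.4062, 0.0498]
tool_rot: [0.998, -0.063, 0.001, 0.001]
ft_force: [1.5, -4.2, 6.1]
gripper_width: 0.0136
gripper_force: 50.0
disp 0.13807699813328736 F -3.9930429529718605
```

```bash
for i in 1 2 3 4; do python3 -m handwheel '{"xyz":[[0.0001,0.0007,0],[0.0001,0.0007,0],[0.0001,0.0007,0]],"twist":[[0,0,0],[0,0,0],[0,0,0]]}' >/dev/null; python3 -c "
from h import *
s=read_state();d=s['eef_pos'][:2]-[.4073,.2694];print('disp',d@[.1296,.9916],'F',s['ft_force'][:2]@[.1296,.9916],s['eef_pos'])"; done
```

```text
disp 0.1390334026147294 F -4.0955320138452045 [0.42646592 0.40710623 0.04974633]
disp 0.13982720760452713 F -3.3715979098107853 [0.42657001 0.40789316 0.04976757]
disp 0.13997498380499154 F -4.642055561829226 [0.42656021 0.40804347 0.04975082]
disp 0.14009420428414157 F -7.716272984228118 [0.4265668  0.40816283 0.04974003]
```

The displacement has locked at 0.140 and the force is rising from about 3 N to 7.7 N, so the ball is in the notch. I'll settle, check and hand in.

```bash
python3 -m handwheel '{"xyz":[[0,0,0],[0,0,0],[0,0,0],[0,0,0],[0,0,0],[0,0,0]],"twist":[[0,0,0],[0,0,0],[0,0,0],[0,0,0],[0,0,0],[0,0,0]]}'
python3 - <<'E'
from h import *; import cv2
b=np.mean([grab_frame("side").astype(float) for _ in range(4)],0).astype(np.uint8)
cv2.imwrite("pics/z.png",cv2.resize(b[130:200,200:270,::-1],(560,560),interpolation=cv2.INTER_CUBIC))
E
```

```text
t: 15.12
eef_pos: [0.4266, 0.4082, 0.0497]
tool_rot: [0.998, -0.063, 0.0, 0.002]
ft_force: [1.7, -7.3, 6.0]
gripper_width: 0.0134
gripper_force: 50.3
```

View pics/z.png

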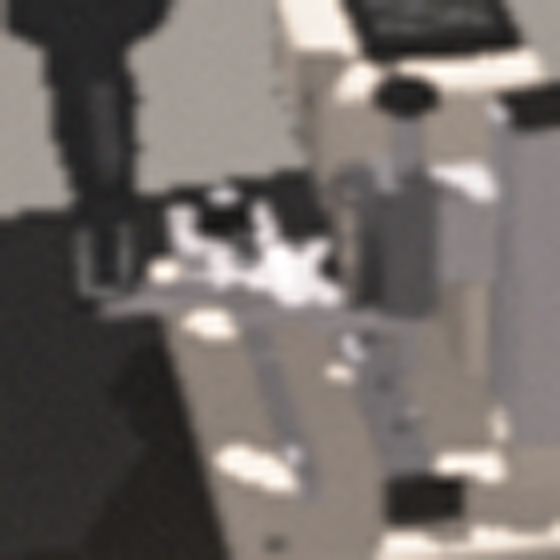

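The slide is far left with the handle gripped at (105,270). The waiting puck is still in its seat at (225,210) and the gauge is up with the knob at (407,95).

```bash
python3 -c "
from workcell import *
print(job_done())"
```

```text
the job is handed in; nothing more can be done
None
```

I pressed the gauge to its stop and let it rise, identified the specimen in the slide as the low one from its outline in the side camera (the dial was not readable), and handed in with the handle still gripped and the slide at rest in the second notch (about 0.140 m by the tool's travel); no verdict came back.

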